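# Fit the chip sieve and lock the bayonet guard on an extraction inlet

### The job

Set the chip sieve on the rim of the teal extraction inlet, its two orange lugs dropped into the two rim notches so that it lies flush. Then put the grey guard over it, its slots passing down over the inlet's two yellow pins until it hangs on them, and twist it clockwise (seen from above) until the pins drop into the locking notches: the guard is then fully down, flat on the inlet's flange, with its red handle in line with the pins. Let go of it and do not push the other things on the bench about.

Things in the scene. Friction and masses are not known exactly. Their poses are not given: they have to be found in the camera images.
- inlet: Teal extraction inlet fixed to the bench: flat flange 132 mm across, 17 mm high; upright tube, 82 mm outside, 60 mm inside, rim 70 mm above the bench; two notches in the rim at its +y and -y; two yellow level pins at its +x and -x. Origin: on the tube's axis at bench height; z up. A half turn makes no difference.
- inlet_notch (a point): The +y notch of the inlet's rim, at the middle of its floor, 62 mm above the bench, 35.5 mm from the axis: 16 mm wide, 8 mm deep, cut right through the tube wall. The other one is opposite.
- inlet_pin (a point): Outer end of the +x yellow pin: pin 10 mm thick, level, its centre line 50 mm above the bench, its end 58 mm from the axis. The other one is opposite.
- sieve_center (a point): Chip sieve, about 0.18 kg, stands on a round boss 54 mm across, 16 mm deep (3 mm play in the tube); above it a perforated disc 78 mm across, 6 mm thick, and an orange bar grip. 54 mm high in all. Point: on the axis, half-way up (27 mm above its foot, 11 mm above the disc's underside); x along the bar, z up. Seated: 81 mm above the bench, x along the inlet's y, either way round.
- sieve_grip (a point): Middle of the sieve's orange bar grip, 38 mm above its foot: bar 44 mm long (x), 18 mm wide (y), 32 mm high, from the disc's top (22 mm above the foot) to 54 mm.
- sieve_lug (a point): Tip of the sieve's +x orange lug, on its underside 8 mm above the foot, 41 mm from the axis: 11 mm wide, reaches 8 mm below the disc; the other is opposite, the bar points at both. While the lugs are not in the notches the sieve sits 8 mm too high.
- guard_center (a point): Grey guard cage, about 0.38 kg, 101 mm across, 138 mm high with its red handle; open below, free inside (89 mm bore) to 95 mm above its foot, so it clears the seated sieve. Point: on the axis, half-way up, 69 mm above the foot; x along the handle, z up. Above the bench it is 94 mm when hanging on the pins unlocked, 86 mm when locked (x along the inlet's x, either way round).
- guard_handle (a point): Middle of the guard's red bar handle, 119 mm above its foot: 72 mm long (x), 20 mm wide (y), 38 mm high, from the closed top (100 mm above the foot) to 138 mm.
- guard_entry (a point): Mouth of one of the two opposite J slots in the skirt (wall 6 mm), at the foot, 47.5 mm from the axis: 17 mm wide, runs up to 30 mm. It lies 45 degrees clockwise (from above) of the handle line, under a white mark on the top. So lower the guard with its handle 45 degrees anticlockwise of the pin line until it hangs on the pins, foot 25 mm above the bench.
- guard_notch (a point): Locking notch of the same slot, at its ceiling, 40 mm above the foot, 47.5 mm from the axis, 16 mm wide, in line with the handle (yellow mark). A level track 12 to 30 mm above the foot leads to it from the entry; it ends there at a stop. Hung on the pins, turned 45 degrees clockwise, the guard drops 8 mm, foot flat on the flange, and cannot be lifted off.
- spacer: plain steel spacer collar lying flat, 80 mm across, 25 mm high (origin: centre of its underside); bystander
- cleaner: white plastic bottle with red cap, 72 mm across, 190 mm high (origin: centre of its underside); bystander
- wrench: steel wrench lying flat, 190 mm long along its x (origin: centre of its underside); bystander
- clamp: black G-clamp lying flat, about 280 mm long along its x, 150 mm wide, 25 mm high; bystander
- push_block: wooden push block, 180 x 75 mm foot, handle up to 96 mm high (origin: centre of its underside); bystander
- offcut: pale wood strip lying flat, 200 x 45 x 22 mm (origin: centre of its underside); bystander
- roller: black rubber feed roller standing on end, 80 mm across, 56 mm high (origin: centre of its underside); bystander
Mind the look-alikes: they are no part of the job. What is shaped like the part that bears guard_center but blue or pink is not meant. Several things look just like the part that bears sieve_center: the one meant starts farthest to the robot's left.

How it is judged:
On the way, in this order (a step that is already met when the one before it is completed fails the run):
1. the sieve is seated flush on the inlet's rim with its lugs in the notches (horizontal distance between sieve_center and inlet below 0.005 m and z of sieve_center in the frame of inlet between 0.077 and 0.0835 m and angle between the x axis of sieve_center and the y axis of inlet, either way round below 0.13 rad and angle between sieve_center's own z axis and vertical below 0.06 rad), for 0.2 s.
2. the guard is over the inlet with the pins in its slots, at or just above the height where it hangs on the pins (horizontal distance between guard_center and inlet below 0.008 m and z of guard_center in the frame of inlet below 0.101 m), for 0.1 s.
At the end, for the whole second after the job is handed in: Sieve seated in its notches (within 5 mm of the axis, 2.5 mm of full depth, bar across the pin line within 7 degrees) and guard locked over it (within 6 mm of the axis, 3.5 mm of full depth, handle in line with the pins within 8 degrees), both level within 3 degrees (all of step 1 and horizontal distance between guard_center and inlet below 0.006 m and z of guard_center in the frame of inlet between 0.082 and 0.0895 m and angle between the x axis of guard_center and the x axis of inlet, either way round below 0.14 rad and angle between guard_center's own z axis and vertical below 0.06 rad); the robot touches nothing.
It fails at once if another thing on the bench is pushed more than 30 mm (distance of any of spacer, cleaner, wrench, clamp, push_block, offcut, roller from where it was at the start of the episode above 0.03 m).
It also fails if it takes over 64 s, if anything falls off the work surface, if the arm or the gripper's body presses on something with over 40 N, if the wrist force passes 120 N, or if a joint passes its speed limit or range.

### The arm

A 6-joint arm with a two-finger parallel gripper is mounted at the origin on the work surface. World frame = base frame: x ahead of the robot, y to its left, z up, the work surface at z = 0. Lengths are in m, angles in rad, forces in N, time in s.
With the tool pointing down it reaches from about 0.325 to 0.925 m from the base axis. Payload 3.1 kg.
Tool frame: the origin (TCP) lies at the very end of the fingers, on their centre line; the grasp point (between the pads) lies arm.grip_point_offset behind it (arm.grip_point_offset is the distance from the TCP to the grasp point, in m); z points along the fingers, y is the line along which they close (so a half turn about z gives the same grasp; the last joint's range is limited). The gripper opens to 85 mm and grips with 20 to 120 N. Pads are 22 mm wide; open, the fingers measure 114 mm over their backs; the gripper's body (76 mm by 85 mm) begins 54 mm behind the grasp point. The pads swing forward as they close: fully open they stand 13 mm farther back than shut.
Start: joints at [1.225, 0.217, 1.613, -0, 1.311, -0.112], TCP at [0.145, 0.608, 0.231] pointing down, gripper open.
Joint ranges: [-2.75, 2.75], [-0.78, 2.1], [0.31, 2.55], [-1.13, 4.27], [0.13, 2.63], [-2.58, 2.58]. Speed limits (rad/s): [2.79, 2.79, 3.14, 3.14, 3.14, 3.14].

### API

Orientations are given as a unit quaternion [w, x, y, z].
In Python, from cell import arm, cams gives the robot as it stands.
- The arm moves only by the tool carry_out, never from a script. Its arguments are lists of equal length, an entry for each row: "dp": the shift along the tool's x, y, z in cm, a list of three; "roll": the turn about the tool's z in rad; "grip": the closure, from -1 (fully open) to 1 (shut). A call has 1 to 12 rows; each row shifts and turns the commanded pose from where the row before left it, along the tool's axes as they then stand; what a row does not reach is not made up. A row lasts 1/12 s, in which the tool goes at most 41.7 mm and 7.16 degrees, less where a joint would pass 70% of its speed; a pose out of reach is approached as far as the arm can. A call with a gripper value outside its range is refused whole. The fingers move at their own pace and stop on an object; the grip force is fixed at half the most. Time passes only in rows, so rows that do not move let the fingers close. It gives the time, the measured TCP pose, the force, the opening and the grip force at its end, in the units of the state.
- arm.get_obs(): the state, without advancing time (a new reading comes with each control period).
- cams.get_image(name): name is "scene" or "top" or "wrist"; returns a dict with "img" (400x640x3 uint8, red, green, blue), "fx", "fy", "cx", "cy" (pixels), "k1" (the pictures are not rectified: a ray, as slopes to the right and down, at radius r is drawn at 1 + k1 r^2 times it, then the intrinsics apply), "extrinsics" (4x4, takes a point from world to camera coordinates); the wrist camera has in their place "hand_eye" (4x4, takes a point from camera to tool coordinates, whose origin is the TCP and whose axes are the flange's). Camera axes: x right, y down, z forward; pixel columns grow to the right and rows downward; lengths in m; the calibration is good to about 2 mm. A picture is of the moment at which its call begins: read the wrist's pose just before it. There is no depth.
- arm.job_done(): hands the job in; it is judged then, once.
The state is a dict: "clock": time; "q": joint angles; "qd": joint speeds; "joint_efforts": joint torques, N m; "tcp_pos": TCP position; "eef_rot": TCP orientation; "ft_force": force on the tool from outside, world axes, zero at the start; "ft_torque": the same for the moment, N m; "gripper_width": finger opening in m; "grip_force": force on a finger pad.
Only numpy, scipy, OpenCV 4.12 (cv2) and the standard library are available. Lean on these libraries where they do the work, as an engineer would, in place of code of your own. Each camera call takes 0.05 s, during which the arm holds its last target. There are 200 camera calls.

## Working session

There is one attempt and no reset: what is moved stays moved. The work goes in short steps, Python scripts to look and compute and a tool call to move; the robot and the scene stay as the last step left them, time stands still between calls to the robot, and variables do not carry over. Pictures are saved under pics/ and viewed, at most 10 in all, crops included, and the job is handed in when it is done.

Besides the shell and the picture viewer there is one more tool, called as name(argument=value, ...) on one line, values as JSON. carry_out: Moves the arm, as the interface text tells. Its arguments: {"type":"object","properties":{"dp":{"type":"array","items":{"type":"array","items":{"type":"number"}}},"roll":{"type":"array","items":{"type":"number"}},"grip":{"type":"array","items":{"type":"number"}}},"required":["dp","roll","grip"]}

```bash
mkdir -p pics
cat > h.py <<'E'
import numpy as np, cv2
from cell import arm, cams
from scipy.spatial.transform import Rotation as R
def tool():
    o=arm.get_obs(); w,x,y,z=o['eef_rot']; T=np.eye(4); T[:3,:3]=R.from_quat([x,y,z,w]).as_matrix(); T[:3,3]=o['tcp_pos']; return T
def grab(n):
    T=tool(); c=cams.get_image(n)
    c['cw']=np.linalg.inv(np.array(c['extrinsics'])) if n!='wrist' else T@np.array(c['hand_eye'])
    return c
def K(c): return np.array([[c['fx'],0,c['cx']],[0,c['fy'],c['cy']],[0,0,1.]])
def D(c): return np.array([c['k1'],0,0,0.])
def cast(c,uv,z):
    p=cv2.undistortPoints(np.array(uv,float).reshape(-1,1,2),K(c),D(c)).reshape(-1,2)
    d=np.c_[p,np.ones(len(p))]@c['cw'][:3,:3].T; o=c['cw'][:3,3]
    return o+d*((z-o[2])/d[:,2])[:,None]
def proj(c,P):
    E=np.linalg.inv(c['cw']); return cv2.projectPoints(np.array(P,float).reshape(-1,1,3),cv2.Rodrigues(E[:3,:3])[0],E[:3,3],K(c),D(c))[0].reshape(-1,2)
def save(c,f): cv2.imwrite('pics/'+f,c['img'][:,:,::-1])
def blobs(c,lo,hi,amin=30):
    h=cv2.cvtColor(np.ascontiguousarray(c['img']),cv2.COLOR_RGB2HSV); m=cv2.inRange(h,np.array(lo),np.array(hi))
    return m,[x for x in cv2.findContours(m,0,1)[0] if cv2.contourArea(x)>amin]
E
python3 - <<'E'
from h import *
for n in('scene','top'):
    c=grab(n); save(c,n+'0.png'); print(n,c['cw'].round(3).tolist(),c['fx'],c['k1'])
o=arm.get_obs(); print({k:np.round(v,3) for k,v in o.items()}, arm.grip_point_offset)
E
```

```text
scene [[0.83, 0.407, -0.382, 1.067], [0.558, -0.618, 0.554, -0.881], [-0.01, -0.673, -0.74, 1.173], [0.0, 0.0, 0.0, 1.0]] 379.203385553518 0.015809301160682215
top [[-0.018, -0.994, 0.112, 0.323], [-1.0, 0.017, -0.013, -0.084], [0.012, -0.112, -0.994, 1.625], [0.0, 0.0, 0.0, 1.0]] 480.5606625490444 -0.07488986606297635
{'clock': np.float64(0.1), 'q': array([ 1.225,  0.218,  1.615,  0.   ,  1.311, -0.112]), 'qd': array([ 0.   , -0.002, -0.002,  0.   , -0.001,  0.001]), 'joint_efforts': array([-1.0000e-03, -3.9807e+01, -3.0498e+01, -0.0000e+00,  4.0000e-03,
       -0.0000e+00]), 'tcp_pos': array([0.145, 0.607, 0.23 ]), 'eef_rot': array([-0.   ,  0.117,  0.993, -0.001]), 'ft_force': array([-0.103,  0.817, -0.33 ]), 'ft_torque': array([-0.026, -0.052,  0.005]), 'grip_force': np.float64(0.0), 'gripper_width': np.float64(0.085)} 0.0187
```

View pics/scene0.png

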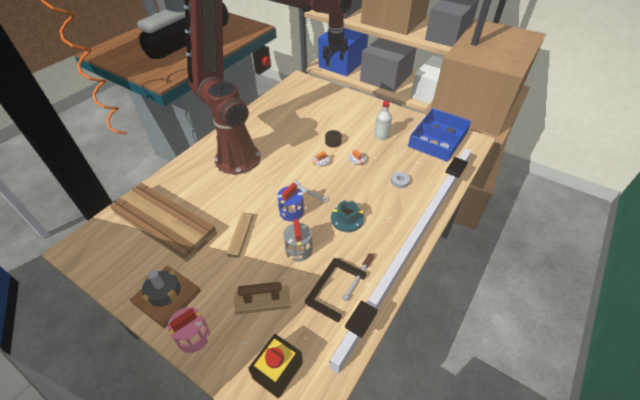

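View pics/top0.png

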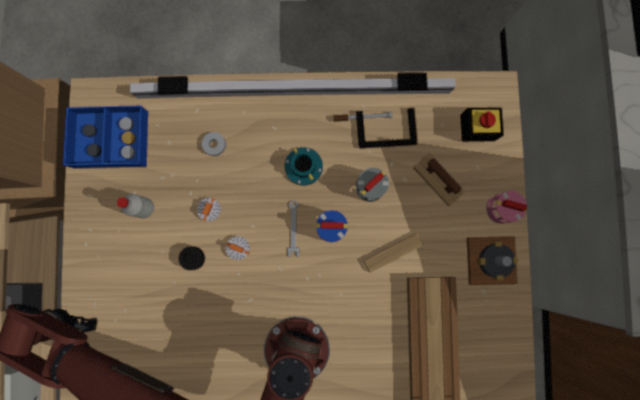

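The top view shows the target sieve at (207,209), a look-alike sieve at (237,248), the inlet at (304,167), and the grey guard at (373,184), with its red handle pointing up and to the right. The arm is at the lower left.

Run:
```python
from h import *
c=grab('top')
def near(bl,uv,r): return [b for b in bl if np.hypot(*(b.reshape(-1,2).mean(0)-uv))<r]
def rect(b,z):
    P=cast(c,b.reshape(-1,2),z)[:,:2]; (m,s,a)=cv2.minAreaRect((P*1000).astype(np.float32)); 
    if s[0]<s[1]: a+=90
    return np.round(m,1),np.round(s,1),round(a,1)
for nm,lo,hi,uv,r,z in [('sieve bar',(4,130,90),(18,255,255),(207,209),18,.054),('handle',(0,150,60),(4,255,255),(373,184),22,.138),('handle2',(172,150,60),(180,255,255),(373,184),22,.138),('teal',(80,100,30),(100,255,255),(304,167),35,.017),('yellow',(20,110,90),(35,255,255),(304,167),35,.055),('yg',(20,110,90),(35,255,255),(373,184),30,.1)]:
    for b in near(blobs(c,lo,hi,4)[1],uv,r): print(nm,cv2.contourArea(b),b.reshape(-1,2).mean(0).round(),rect(b,z))
w=grab('wrist'); print(w['hand_eye'],w['fx'])
x,y,_,_=0,0,0,0
cr=np.hstack([cv2.resize(c['img'][u-40:u+40,v-50:v+50],(400,320),interpolation=2) for v,u in((304,167),(373,184))])
cv2.imwrite('pics/crop.png',cr[:,:,::-1])
```

```text
sieve bar 55.5 [207. 208.] (array([468.4, 289. ]), array([19.7, 37.7]), 157.0)
handle 101.0 [374. 182.] (array([ 536.7, -252.5]), array([17.4, 67.7]), 130.1)
teal 924.0 [303. 166.] (array([610.7, -29. ]), array([121.9, 122.4]), 164.8)
yellow 8.5 [310. 176.] (array([570.3, -53.9]), array([ 9.9, 13.4]), 179.2)
yellow 5.0 [295. 150.] (array([660.4,  -3.6]), array([12. ,  7.1]), 43.7)
yg 10.0 [363. 192.] (array([ 508.7, -222. ]), array([ 9.1, 13.7]), 133.9)
[[ 1.06743224e-03 -9.64952745e-01 -2.62421532e-01  6.52881015e-02]
 [ 9.99999380e-01  1.11349354e-03 -2.68159140e-05  2.30872967e-04]
 [ 3.18080771e-04 -2.62421340e-01  9.64953335e-01 -1.43174939e-01]
 [ 0.00000000e+00  0.00000000e+00  0.00000000e+00  1.00000000e+00]] 277.6781799670426
```

View pics/crop.png

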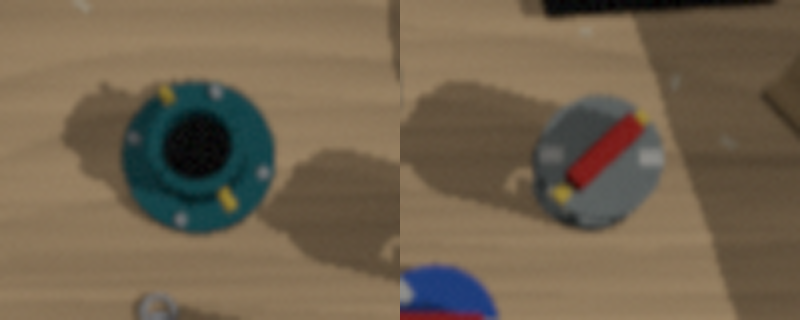

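The left crop shows the inlet, with its pins at about (167,95) and (228,198), so the pin line is at about 28°. The right crop shows the guard handle running from (570,185) to (640,118), with the yellow marks in line with it. I'll move above the sieve.

carry_out(dp=[[-3.2,-1.95,0.2],[-3.2,-1.95,0.2],[-3.2,-1.95,0.2],[-3.2,-1.95,0.2],[-3.2,-1.95,0.2],[-3.2,-1.95,0.2],[-3.2,-1.95,0.2],[-3.2,-1.95,0.2],[-3.2,-1.95,0.2],[-3.2,-1.95,0.2],[-3.2,-1.95,0.2],[-3.2,-1.95,0.2]], roll=[0,0,0,0,0,0,0,0,0,0,0.08,0.08], grip=[-1,-1,-1,-1,-1,-1,-1,-1,-1,-1,-1,-1])

```text
clock: 1.2
tcp_pos: [0.4632, 0.288, 0.2073]
eef_rot: [0.0, 0.198, 0.98, 0.0]
ft_force: [0.5, 0.5, 0.2]
gripper_width: 0.0853
grip_force: 0.0
```

```bash
cat >> h.py <<'E'
def yaw(): T=tool(); return np.degrees(np.arctan2(T[1,1],T[0,1]))
def togo(P,ydeg):
    "tool shift in cm (present axes) and roll to bring TCP to P with tool y at ydeg mod 180"
    T=tool(); d=T[:3,:3].T@(np.array(P)-T[:3,3])*100; a=(yaw()-ydeg+90)%180-90
    print('tcp',T[:3,3].round(4),'yaw',yaw().round(2),'tilt',np.degrees(np.arccos(-T[2,2])).round(2),'togo cm',d.round(2),'roll',np.radians(a).round(3),'clock',arm.get_obs()['clock'])
def rect(c,b,z):
    P=cast(c,b.reshape(-1,2),z)[:,:2]; (m,s,a)=cv2.minAreaRect((P*1000).astype(np.float32))
    if s[0]<s[1]: a+=90
    return np.round(m,1),np.round(s,1),round(a,1)
E
python3 - <<'E'
from h import *
w=grab('wrist'); save(w,'w1.png')
for b in blobs(w,(4,130,70),(18,255,255),80)[1]: print(cv2.contourArea(b),b.reshape(-1,2).mean(0).round(),rect(w,b,.054))
togo((.4684,.289,.027),67)
E
```

```text
131.0 [482. 356.] (array([762.7, 397.3]), array([31.8, 30.3]), 54.3)
110.5 [  4. 260.] (array([407.4, -82.2]), array([13.3, 24.2]), 140.9)
83.0 [287. 143.] (array([410.8, 273.5]), array([18.4, 35.7]), 108.7)
239.0 [159. 145.] (array([360.5, 152. ]), array([26.9, 28.1]), 111.2)
654.0 [182. 112.] (array([340.8, 189.5]), array([46.9, 15.8]), 66.0)
104.5 [127.  97.] (array([307.5, 145.7]), array([28.9, 18.4]), 49.1)
56646.5 [279. 217.] (array([495.2, 234.9]), array([771.5, 288.3]), 73.4)
115.0 [418.  80.] (array([406.2, 417.9]), array([17.3, 36.2]), 92.9)
95.0 [441.  75.] (array([411. , 442.6]), array([17.6, 35.9]), 125.6)
2086.5 [238. 102.] (array([359. , 247.3]), array([72.7, 95.8]), 164.0)
199.5 [187.  64.] (array([303.8, 217.8]), array([20.3, 65.1]), 91.3)
200.5 [242.  47.] (array([313.2, 275.2]), array([47.7, 39.8]), 38.2)
4215.5 [563.  43.] (array([430. , 553.9]), array([164.9,  70.8]), 70.8)
154.5 [590.  11.] (array([412.2, 585.1]), array([43.2, 21.9]), 68.9)
4332.5 [376.  41.] (array([346.8, 381.8]), array([ 65.9, 195.1]), 92.0)
13165.0 [98. 47.] (array([244.5, 148.4]), array([ 98.8, 276.4]), 90.2)
tcp [0.4674 0.2827 0.207 ] yaw 66.82 tilt 0.38 togo cm [ 0.26  0.68 17.99] roll -0.003 clock 1.25
```

View pics/w1.png

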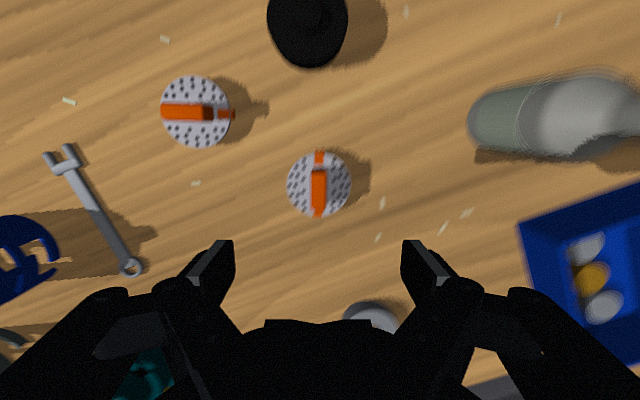

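The wrist view shows the target sieve at (319,185), with its bar along the image vertical and centred between the fingers. I'll tighten the colour mask and repeat the measurement.

Run:
```python
from h import *
w=grab('wrist')
for b in blobs(w,(4,205,120),(16,255,255),40)[1]: print('bar',cv2.contourArea(b),b.reshape(-1,2).mean(0).round(),rect(w,b,.054),rect(w,b,.022))
m=cv2.inRange(cv2.cvtColor(np.ascontiguousarray(w['img']),cv2.COLOR_RGB2HSV),(0,0,120),(180,70,255))|blobs(w,(4,205,60),(16,255,255))[0]
m=cv2.morphologyEx(m,3,np.ones((9,9)))
for b in cv2.findContours(m,0,1)[0]:
    if cv2.contourArea(b)>1500:
        (x,y),r=cv2.minEnclosingCircle((cast(w,b.reshape(-1,2),.022)[:,:2]*1000).astype(np.float32)); print('disc',x,y,r)
togo((.4684,.289,.027),67)
```

```text
bar 573.0 [323. 185.] (array([473. , 286.9]), array([15.5, 50.5]), 156.9) (array([480.2, 284.4]), array([17.2, 55.9]), 156.9)
bar 96.5 [323. 148.] (array([435.7, 302.6]), array([ 8.5, 13.6]), 157.0) (array([438.8, 301.8]), array([ 9.4, 15. ]), 157.0)
bar 653.5 [185. 103.] (array([339.3, 190.9]), array([42.4, 16.3]), 67.0) (array([332. , 178.1]), array([47., 18.]), 67.0)
disc 468.96246337890625 289.2540283203125 40.50667190551758
disc 339.44647216796875 193.8830108642578 41.87065887451172
disc 509.68634033203125 592.7813110351562 45.48212432861328
tcp [0.465  0.2853 0.2069] yaw 67.02 tilt 0.13 togo cm [-0.14  0.49 17.99] roll 0.0 clock 1.3
```

carry_out(dp=[[0,0.45,1.5],[0,0,3],[0,0,3],[0,0,3],[0,0,3],[0,0,1.5],[0,0,0],[0,0,0]], roll=[0,0,0,0,0,0,0,0], grip=[-1,-1,-1,-1,-1,-1,-1,-1])

```text
clock: 1.97
tcp_pos: [0.4623, 0.2936, 0.0563]
eef_rot: [-0.001, 0.195, 0.981, -0.001]
ft_force: [-0.1, -0.1, 0.5]
gripper_width: 0.0854
grip_force: 0.0
```

Run:
```python
from h import *
togo((.4688,.2891,.027),67)
```

```text
tcp [0.4623 0.2936 0.0563] yaw 67.49 tilt 0.16 togo cm [-0.77 -0.16  2.93] roll 0.009 clock 1.9667
```

carry_out(dp=[[-0.77,-0.16,1.4],[0,0,1.5],[0,0,0],[0,0,0],[0,0,0],[0,0,0],[0,0,0],[0,0,0],[0,0,0],[0,0,0],[0,0,0]], roll=[0,0,0,0,0,0,0,0,0,0,0], grip=[-1,-1,-1,-1,1,1,1,1,1,1,1])

```text
clock: 2.88
tcp_pos: [0.4707, 0.2893, 0.0288]
eef_rot: [0.0, 0.196, 0.981, 0.0]
ft_force: [0.2, 0.8, 3.4]
gripper_width: 0.017
grip_force: 59.3
```

Run:
```python
from h import *
togo((.4688,.2891,.027),67); o=arm.get_obs(); print(o['gripper_width'],o['grip_force'],o['ft_force'])
```

```text
tcp [0.4707 0.2893 0.0288] yaw 67.44 tilt 0.07 togo cm [ 0.17 -0.09  0.18] roll 0.008 clock 2.8833
0.016974990243338442 59.27648484706879 [0.20217835 0.78363413 3.37606465]
```

carry_out(dp=[[0,0,-2],[0,0,-4],[0,0,-4],[0,0,-4],[0,0,-4],[-1,-1,-2],[-3,-3,0],[-3,-3,0],[-3,-3,0],[-3,-3,0],[-2,-2,0],[-1,-1.3,0]], roll=[0,0,0,0,0,0,0,0,0,0,0,0], grip=[1,1,1,1,1,1,1,1,1,1,1,1])

```text
clock: 3.88
tcp_pos: [0.5549, 0.0765, 0.2275]
eef_rot: [-0.0, 0.197, 0.98, -0.001]
ft_force: [0.1, -0.2, -1.3]
gripper_width: 0.017
grip_force: 58.9
```

carry_out(dp=[[0,0,0],[0,0,0],[0,0,0],[0,0,0],[0,0,0],[0,0,0],[0,0,0],[0,0,0],[0,0,0],[0,0,0],[0,0,0]], roll=[0.1,0.12,0.12,0.12,0.12,0.108,0,0,0,0,0], grip=[1,1,1,1,1,1,1,1,1,1,1])

```text
clock: 4.8
tcp_pos: [0.5541, 0.08, 0.2282]
eef_rot: [-0.0, 0.514, 0.858, -0.0]
ft_force: [-1.2, -0.5, -0.9]
gripper_width: 0.0169
grip_force: 59.0
```

Run:
```python
from h import *
w=grab('wrist'); save(w,'w2.png'); np.save('w2.npy',w,allow_pickle=True)
o=arm.get_obs(); print(o['gripper_width'],o['grip_force'])
togo((.612,-.029,.2),28)
for b in blobs(w,(19,120,90),(35,255,255),30)[1]: print('yel',cv2.contourArea(b),b.reshape(-1,2).mean(0).round(),rect(w,b,.055),rect(w,b,.05))
for b in blobs(w,(80,80,20),(100,255,255),500)[1]: print('teal',cv2.contourArea(b),b.reshape(-1,2).mean(0).round(),rect(w,b,.017))
for b in blobs(w,(4,205,100),(16,255,255),60)[1]: print('or',cv2.contourArea(b),b.reshape(-1,2).mean(0).round(),cv2.boundingRect(b))
```

```text
0.016912986959827823 58.96096587181091
tcp [0.5542 0.08   0.2283] yaw 28.06 tilt 0.01 togo cm [-12.34  -0.02   2.82] roll 0.001 clock 4.85
yel 98.5 [123. 253.] (array([ 385.4, -115.2]), array([14.2, 14. ]), 86.7) (array([ 383.2, -119.2]), array([14.5, 14.2]), 86.7)
or 2782.5 [318. 261.] (300, 221, 37, 83)
or 388.5 [317. 184.] (308, 173, 20, 23)
or 121.5 [168.  15.] (161, 6, 15, 20)
```

View pics/w2.png

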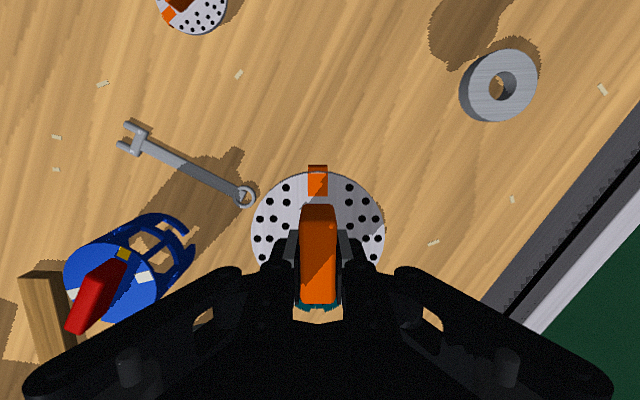

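The held sieve's disc is centred at about (318,235), and its front lug is at (317,184). The inlet is hidden behind the gripper at the bottom of the picture, because image-up is tool +x. I'll cross over the inlet to see it from the other side, and measure the sieve in the gripper from this picture.

carry_out(dp=[[-1.5,0,0],[-3.5,0,0],[-4,0,0],[-4,0,0],[-4,0,0],[-3.5,0,0],[-2.5,0,0],[0,0,0],[0,0,0],[0,0,0],[0,0,0]], roll=[0,0,0,0,0,0,0,0,0,0,0], grip=[1,1,1,1,1,1,1,1,1,1,1])

```text
clock: 5.77
tcp_pos: [0.6618, -0.1222, 0.2281]
eef_rot: [-0.0, 0.515, 0.857, 0.0]
ft_force: [-0.3, 0.0, -3.1]
gripper_width: 0.0165
grip_force: 59.0
```

Run:
```python
from h import *
from scipy.optimize import least_squares
w=np.load('w2.npy',allow_pickle=True).item()
h=cv2.cvtColor(np.ascontiguousarray(w['img']),cv2.COLOR_RGB2HSV)
m=cv2.inRange(h,(0,0,90),(180,60,255)); m[:,:240]=0;m[:,395:]=0;m[:150]=0;m[300:]=0
m=cv2.morphologyEx(m,3,np.ones((9,9)))
b=max(cv2.findContours(m,0,1)[0],key=cv2.contourArea).reshape(-1,2)
hull=cv2.convexHull(b).reshape(-1,2); hull=hull[hull[:,1]<235]
T=w['cw']@np.linalg.inv(np.array(w['hand_eye'])); 
P=cast(w,hull,T[2,3]-.0288+.022)
t=(P-T[:3,3])@T[:3,:3]*1000
f=least_squares(lambda p:np.hypot(t[:,0]-p[0],t[:,1]-p[1])-p[2],[0,0,39],loss='soft_l1'); print('disc in tool mm',f.x,len(t),f.fun.round(1))
w=grab('wrist'); save(w,'w3.png'); np.save('w3.npy',w,allow_pickle=True)
togo((.612,-.029,.2),28)
for b in blobs(w,(19,120,90),(35,255,255),30)[1]: print('yel',cv2.contourArea(b),b.reshape(-1,2).mean(0).round(),rect(w,b,.055))
for b in blobs(w,(80,80,20),(100,255,255),500)[1]: print('teal',cv2.contourArea(b),b.reshape(-1,2).mean(0).round(),rect(w,b,.017))
```

```text
disc in tool mm [-5.02660873 -4.06488946 45.79699187] 15 [-0.2  0.1  0.7  0.7  0.6  0.4  0.4  0.  -0.3 -0.5 -0.8 -0.2  6.7 -2.3
 -2. ]
tcp [ 0.6618 -0.1219  0.2282] yaw 28.1 tilt 0.04 togo cm [10.54 -0.02  2.82] roll 0.002 clock 5.8167
yel 80.5 [171. 283.] (array([ 557.9, -328.5]), array([14.8, 14.9]), 132.8)
yel 131.5 [136. 207.] (array([ 488.1, -252.1]), array([14.7, 15.6]), 132.0)
yel 150.5 [ 44. 102.] (array([ 362.8, -184. ]), array([13.8, 14.8]), 179.5)
yel 116.5 [269.  87.] (array([569. , -56.4]), array([14.9,  8.9]), 28.2)
yel 117.5 [364.  85.] (array([657.1,  -7.1]), array([14.9,  8.9]), 28.1)
yel 188.0 [74.  7.] (array([367. , -80.7]), array([13.8, 14.4]), 177.3)
teal 9529.5 [316.  86.] (array([613. , -31.7]), array([129.7, 129.7]), 177.3)
```

View pics/w3.png

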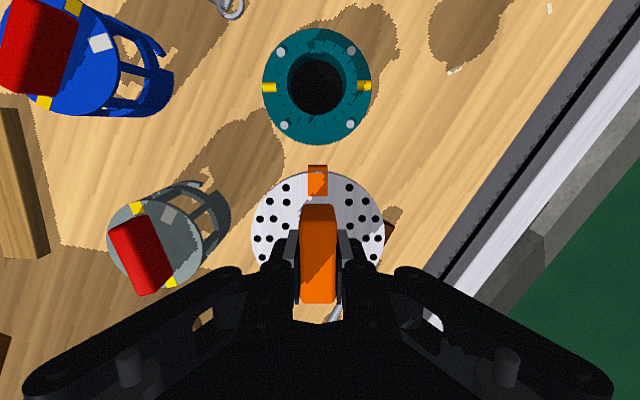

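The inlet is at (316,86), with its pins at (269,87) and (364,85). The sieve is held square, with its disc edge at the top at (318,171). I'll fix the sieve's offset in the gripper using the known radius.

Run:
```python
from h import *
from scipy.optimize import least_squares
w=np.load('w3.npy',allow_pickle=True).item()
T=w['cw']@np.linalg.inv(np.array(w['hand_eye']))
h=cv2.cvtColor(np.ascontiguousarray(w['img']),cv2.COLOR_RGB2HSV)
tt=lambda uv,dz:(cast(w,uv,T[2,3]-.0288+dz)-T[:3,3])@T[:3,:3]*1000
o=cv2.inRange(h,(4,205,60),(16,255,255))
m=((h[...,1]<60)&(h[...,2]>90)).astype(np.uint8); 
pts=[]
for r in range(182,236,3):
    x=np.flatnonzero(m[r,235:400])+235; pts+= [(x[0],r),(x[-1]+1,r)]
pts=np.array(pts); print(pts[::6].tolist(),pts[1::6].tolist())
t=tt(pts,.022)
f=least_squares(lambda p:np.hypot(t[:,0]-p[0],t[:,1]-p[1])-39,[0,0],loss='soft_l1',f_scale=.5); print('disc centre tool mm',f.x,f.fun.round(1))
ys,xs=np.nonzero(o[160:200,300:340]); ys+=160;xs+=300
print('lug tip',ys.min(),xs[ys<185].min(),xs[ys<185].max(), tt([(318,ys.min())],.022),tt([(318,ys.min())],.008))
print('bar', [ (r,np.flatnonzero(o[r,290:345]).min()+290,np.flatnonzero(o[r,290:345]).max()+290) for r in (205,215,230,250,280,300)])
print('bar rows', np.flatnonzero(o[:,318])[[0,-1]])
for r in(204,208,304): print(r,tt([(318,r)],.054))
```

```text
[[279, 182], [269, 191], [261, 200], [256, 209], [253, 218], [251, 227]] [[356, 182], [367, 191], [374, 200], [379, 209], [383, 218], [385, 227]]
disc centre tool mm [0.60664444 1.20853519] [ 0.3  0.2  0.3  0.   0.  -0.2 -0.1  0.1  0.  -0.3 -0.2 -0.1  0.1 -0.2
  0.2 -0.1 -0.2  0.   0.1 -0.2 -0.1  0.1 -0.1  0.1 -0.1  0.1  0.1 -0.3
 -0.3 -0.1  0.1  0.3 -0.1  0.1 -0.1  0.1]
lug tip 165 308 327 [[43.03783264  1.249966    6.83467486]] [[40.91191461  1.27827543 20.83292719]]
bar [(205, np.int64(304), np.int64(331)), (215, np.int64(300), np.int64(334)), (230, np.int64(299), np.int64(336)), (250, np.int64(300), np.int64(335)), (280, np.int64(301), np.int64(334)), (300, np.int64(302), np.int64(333))]
bar rows [165 303]
204 [[ 30.52479502   1.21343573 -25.17556928]]
208 [[ 28.66724453   1.21644436 -25.17709178]]
304 [[-20.71475358   1.29616784 -25.2175665 ]]
```

carry_out(dp=[[1.5,0,0],[2.5,0,0],[3,-0.17,0],[2.2,0,1],[1,0,2.5],[0,0,3],[0,0,2.5],[0,0,1],[0,0,0],[0,0,0],[0,0,0]], roll=[-0.01,0,0,0,0,0,0,0,0,0,0], grip=[1,1,1,1,1,1,1,1,1,1,1])

```text
clock: 6.73
tcp_pos: [0.6136, -0.0342, 0.1306]
eef_rot: [0.002, 0.51, 0.86, 0.001]
ft_force: [-0.8, 0.8, -1.0]
gripper_width: 0.0172
grip_force: 58.9
```

Run:
```python
from h import *
d=np.array([-.471,.882]);e=np.array([.882,.471])
p=np.array([.6618,-.1219])+.1019*d-.00174*e; print(p)
togo((*p,.0828),28.7); print(arm.get_obs()['ft_force'])
c=grab('scene'); uv=proj(c,[.613,-.03,.08])[0].astype(int); print(uv)
cv2.imwrite('pics/s1.png',cv2.resize(c['img'][uv[1]-40:uv[1]+40,uv[0]-50:uv[0]+50],(800,600),interpolation=2)[:,:,::-1])
```

```text
[ 0.61227042 -0.03284374]
tcp [ 0.6136 -0.0342  0.1306] yaw 28.61 tilt 0.22 togo cm [ 0.19 -0.07  4.78] roll -0.002 clock 6.7333
[-0.80282929  0.772224   -0.9707677 ]
[348 205]
```

Next I'll correct and lower until contact.

carry_out(dp=[[0.19,-0.07,0.5],[0,0,1],[0,0,1],[0,0,0.5],[0,0,0.5],[0,0,0.5],[0,0,0.4],[0,0,0.3],[0,0,0],[0,0,0]], roll=[0,0,0,0,0,0,0,0,0,0], grip=[1,1,1,1,1,1,1,1,1,1])

```text
clock: 7.62
tcp_pos: [0.612, -0.0331, 0.0828]
eef_rot: [0.001, 0.511, 0.86, 0.001]
ft_force: [-1.1, 0.2, 4.7]
gripper_width: 0.0171
grip_force: 60.1
```

Run:
```python
from h import *
togo((.6123,-.0328,.0828),28.7); print(arm.get_obs()['ft_force'],arm.get_obs()['ft_torque'])
```

```text
tcp [ 0.612  -0.0331  0.0828] yaw 28.59 tilt 0.15 togo cm [0.01 0.04 0.  ] roll -0.002 clock 7.6167
[-1.11087361  0.19930553  4.74356025] [0.09329286 0.21181748 0.06649672]
```

It has seated at the expected height with about 5 N. I'll release, rise and go to the guard.

carry_out(dp=[[0,0,0],[0,0,0],[0,0,0],[0,0,0],[0,0,-2],[0,0,-3.5],[0,0,-4],[0,0,-4],[0,0,-4],[0,0,-2.5],[0,0,0],[0,0,0]], roll=[0,0,0,0,0,0,0,0,0,0,0,0], grip=[-1,-1,-1,-1,-1,-1,-1,-1,-1,-1,-1,-1])

```text
clock: 8.62
tcp_pos: [0.6118, -0.0331, 0.2839]
eef_rot: [0.002, 0.511, 0.86, 0.001]
ft_force: [0.1, 0.9, -0.2]
gripper_width: 0.0855
grip_force: 0.0
```

carry_out(dp=[[-1.5,-1,0],[-3,-2.1,0],[-3,-2.1,0],[-3,-2.1,0],[-3,-2.1,0],[-3,-2.1,0],[-3,-2.1,0],[-2,-1.4,0],[-1,-0.7,0],[0,0,0],[0,0,0],[0,0,0]], roll=[0,0,0,0,0,0,0,0,0,-0.1,-0.1,0], grip=[-1,-1,-1,-1,-1,-1,-1,-1,-1,-1,-1,-1])

```text
clock: 9.62
tcp_pos: [0.5795, -0.3047, 0.2787]
eef_rot: [-0.002, 0.422, 0.907, 0.001]
ft_force: [0.2, 0.6, 0.3]
gripper_width: 0.0849
grip_force: 0.0
```

carry_out(dp=[[0,0,0],[0,0,0],[0,0,0],[0,0,0]], roll=[0,0,0,0], grip=[-1,-1,-1,-1])

```text
clock: 9.95
tcp_pos: [0.5805, -0.305, 0.2811]
eef_rot: [-0.0, 0.422, 0.906, 0.0]
ft_force: [0.1, 0.2, 0.3]
gripper_width: 0.0853
grip_force: 0.0
```

Run:
```python
from h import *
w=grab('wrist'); save(w,'w4.png'); np.save('w4.npy',w,allow_pickle=True)
togo((.5367,-.2525,.12),40)
for lo,hi in (((0,190,150),(4,255,255)),((176,190,150),(180,255,255)),((0,190,60),(4,255,255))):
  for b in blobs(w,lo,hi,200)[1]: print('red',cv2.contourArea(b),b.reshape(-1,2).mean(0).round(),rect(w,b,.138))
for b in blobs(w,(19,120,90),(35,255,255),30)[1]: print('yel',cv2.contourArea(b),b.reshape(-1,2).mean(0).round(),rect(w,b,.1))
```

```text
tcp [ 0.5805 -0.3051  0.2812] yaw 40.04 tilt 0.01 togo cm [ 6.84  0.04 16.13] roll 0.001 clock 10.0
red 1090.5 [315. 122.] (array([ 538.4, -257.9]), array([16.8, 68. ]), 132.6)
red 1279.0 [315. 122.] (array([ 538.6, -256.7]), array([19.4, 69.4]), 132.4)
yel 108.0 [  5. 261.] (array([ 343.8, -644. ]), array([12.7, 19.4]), 93.5)
yel 75.5 [318. 164.] (array([ 569.8, -290.1]), array([11.8, 10.6]), 40.1)
yel 101.0 [314.  80.] (array([ 507.6, -223.8]), array([11.9, 10.1]), 40.1)
yel 48.0 [533.  23.] (array([646.1, -37. ]), array([ 6.9, 10.6]), 103.6)
yel 144.0 [447.   4.] (array([566.1, -82.6]), array([18.2,  8.8]), 39.9)
```

View pics/w4.png

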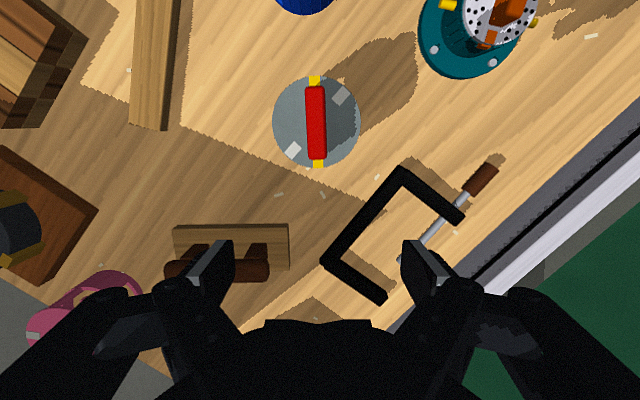

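The wrist view shows the guard at (316,122), with its handle nearly vertical and tilted 2.5°, and white marks at (341,96) and (292,150). The sieve sits on the inlet at the upper right. I'll approach and grasp the handle.

carry_out(dp=[[1.5,-0.2,0],[2.5,0,1],[2.37,0,3],[0,0,4],[0,0,4],[0,0,2],[0,0,0],[0,0,0],[0,0,0],[0,0,0]], roll=[0,0,-0.043,0,0,0,0,0,0,0], grip=[-1,-1,-1,-1,-1,-1,-1,-1,-1,-1])

```text
clock: 10.83
tcp_pos: [0.54, -0.2594, 0.1445]
eef_rot: [0.003, 0.403, 0.915, -0.0]
ft_force: [-0.4, -0.0, -0.5]
gripper_width: 0.0856
grip_force: 0.0
```

Run:
```python
from h import *
togo((.5378,-.2578,.106),42.5)
```

```text
tcp [ 0.54   -0.2594  0.1445] yaw 42.51 tilt 0.33 togo cm [ 0.29 -0.06  3.85] roll 0.0 clock 10.8333
```

carry_out(dp=[[0.29,-0.06,1],[0,0,1.5],[0,0,1.35],[0,0,0],[0,0,0],[0,0,0],[0,0,0],[0,0,0],[0,0,0],[0,0,0],[0,0,0],[0,0,0]], roll=[0,0,0,0,0,0,0,0,0,0,0,0], grip=[-1,-1,-1,-1,-1,1,1,1,1,1,1,1])

```text
clock: 11.83
tcp_pos: [0.5359, -0.2564, 0.1032]
eef_rot: [0.001, 0.403, 0.915, 0.0]
ft_force: [0.4, 0.9, 0.7]
gripper_width: 0.0189
grip_force: 61.2
```

Run:
```python
from h import *
togo((.5378,-.2578,.106),42.5); o=arm.get_obs(); print(o['gripper_width'],o['grip_force'],o['ft_force'])
```

```text
tcp [ 0.5359 -0.2564  0.1032] yaw 42.51 tilt 0.06 togo cm [-0.23  0.05 -0.27] roll 0.0 clock 11.8333
0.018870482559049225 61.1898136138916 [0.36475308 0.88676053 0.65668045]
```

carry_out(dp=[[0,0,-1.5],[0,0,-3],[0,0,-4],[0,0,-4],[0,0,-3],[0,0,-1],[0,0,0],[0,0,0],[0,0,0]], roll=[0,0,0,0,0,0,0,0,0], grip=[1,1,1,1,1,1,1,1,1])

```text
clock: 12.58
tcp_pos: [0.5334, -0.2552, 0.2635]
eef_rot: [-0.004, 0.403, 0.915, 0.001]
ft_force: [0.0, -0.3, -5.0]
gripper_width: 0.019
grip_force: 60.5
```

carry_out(dp=[[0,0,0],[0,0,0],[0,0,0],[0,0,0],[0,0,0],[0,0,0],[0,0,0],[0,0,0],[0,0,0],[0,0,0],[0,0,0]], roll=[0.06,0.11,0.12,0.12,0.12,0.12,0.12,0.12,0.09,0.041,0], grip=[1,1,1,1,1,1,1,1,1,1,1])

```text
clock: 13.5
tcp_pos: [0.5337, -0.2553, 0.2635]
eef_rot: [-0.003, 0.799, 0.602, -0.001]
ft_force: [-0.9, 0.6, -4.0]
gripper_width: 0.0191
grip_force: 60.4
```

Run:
```python
from h import *
w=grab('wrist'); save(w,'w5.png'); np.save('w5.npy',w,allow_pickle=True)
togo((.612,-.033,.265),-16)
for z in(.138,.1):
  P=T=tool()
for b in blobs(w,(0,190,60),(6,255,255),200)[1]: print('red',cv2.contourArea(b),b.reshape(-1,2).mean(0).round(),cv2.boundingRect(b))
for b in blobs(w,(80,80,20),(100,255,255),300)[1]: print('teal',cv2.contourArea(b),b.reshape(-1,2).mean(0).round(),rect(w,b,.017))
for b in blobs(w,(19,120,90),(35,255,255),30)[1]: print('yel',cv2.contourArea(b),b.reshape(-1,2).mean(0).round(),rect(w,b,.055))
```

```text
tcp [ 0.5339 -0.2554  0.264 ] yaw -15.93 tilt 0.37 togo cm [23.53  1.41 -0.07] roll 0.001 clock 13.55
red 5654.5 [318. 255.] (294, 186, 47, 138)
red 2798.5 [149.  91.] (117, 50, 64, 83)
teal 2501.5 [329.  14.] (array([599.6, -77.9]), array([ 41.3, 116.8]), 163.9)
yel 499.0 [318. 169.] (array([ 536.5, -246.8]), array([29.6, 28.4]), 74.1)
yel 103.0 [178. 138.] (array([ 379.2, -162.8]), array([14.1, 13.5]), 87.4)
yel 105.0 [145.  49.] (array([382.9, -60.5]), array([13.6, 13.9]), 177.4)
```

View pics/w5.png

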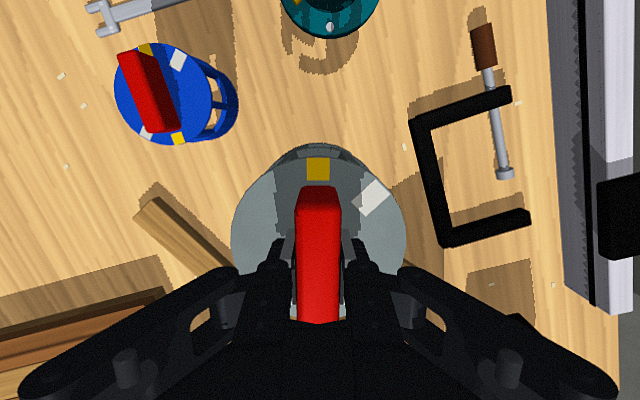

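The guard is held square, with the handle at (318,255), the front yellow mark at (318,169) and the white mark at (372,198). The inlet is at the top edge at (329,14). I'll get the guard's offset from its top disc.

Run:
```python
from h import *
from scipy.optimize import least_squares
w=np.load('w5.npy',allow_pickle=True).item()
T=w['cw']@np.linalg.inv(np.array(w['hand_eye']))
h=cv2.cvtColor(np.ascontiguousarray(w['img']),cv2.COLOR_RGB2HSV)
tt=lambda uv,dz:(cast(w,uv,T[2,3]+dz)-T[:3,3])@T[:3,:3]*1000
m=(h[...,1]<75).astype(np.uint8); m=cv2.morphologyEx(m,2,np.ones((3,3)))
pts=[]
for r in range(190,250,4):
    x=np.flatnonzero(m[r,210:425])+210; pts+=[(x[0],r),(x[-1]+1,r)]
pts=np.array(pts); print(pts.tolist())
t=tt(pts,-.0032)
f=least_squares(lambda p:np.hypot(t[:,0]-p[0],t[:,1]-p[1])-50.5,[0,0],loss='soft_l1',f_scale=.5); print('centre tool mm',f.x,f.fun.round(1))
print('handle front, back, yellow mark',tt([(318,188),(318,207),(318,322),(318,169)],.0348),tt([(318,158),(318,181)],-.0032))
```

```text
[[247, 190], [390, 190], [244, 194], [393, 194], [242, 198], [395, 198], [239, 202], [397, 202], [237, 206], [400, 206], [236, 210], [401, 210], [234, 214], [402, 214], [233, 218], [404, 218], [232, 222], [405, 222], [232, 226], [406, 226], [231, 230], [406, 230], [231, 234], [406, 234], [230, 238], [406, 238], [230, 242], [406, 242], [230, 246], [406, 246]]
centre tool mm [-1.92022347  1.55876017] [ 0.1  0.3  0.1  0.3 -0.2  0.   0.1 -0.1  0.1  0.3 -0.2 -0.1  0.  -0.3
 -0.1  0.1 -0.1  0.  -0.6  0.1 -0.3 -0.2 -0.5 -0.4 -0.  -0.5  0.  -0.4
  0.2 -0.3]
handle front, back, yellow mark [[ 40.87126524   1.29962412 -34.72826164]
 [ 32.89796257   1.31251122 -34.74427145]
 [-22.4267608    1.40154167 -34.85535676]
 [ 48.55683389   1.28718638 -34.71282947]] [[48.06561177  1.36330251  3.28664563]
 [35.718099    1.38329685  3.26185247]]
```

carry_out(dp=[[1.5,0.1,0],[3,0.2,0],[3.5,0.2,0],[3.5,0.2,0],[3.5,0.2,0],[3.5,0.2,0],[3,0.2,0],[1.5,0.1,0],[0.7,0,0],[0,0,0],[0,0,0],[0,0,0]], roll=[0,0,0,0,0,0,0,0,0,0,0,0], grip=[1,1,1,1,1,1,1,1,1,1,1,1])

```text
clock: 14.55
tcp_pos: [0.6137, -0.0338, 0.2675]
eef_rot: [0.0, 0.799, 0.601, -0.001]
ft_force: [0.1, -0.4, -3.8]
gripper_width: 0.0194
grip_force: 60.5
```

Run:
```python
from h import *
togo((.6124,-.0306,.1282),-16)
```

```text
tcp [ 0.6137 -0.0338  0.2675] yaw -16.06 tilt 0.08 togo cm [ 0.29 -0.2  13.93] roll -0.001 clock 14.55
```

carry_out(dp=[[0.29,-0.2,1],[0,0,1.5],[0,0,1.5],[0,0,1.5],[0,0,1.5],[0,0,0.8],[0,0,0],[0,0,0],[0,0,0],[0,0,0]], roll=[0,0,0,0,0,0,0,0,0,0], grip=[1,1,1,1,1,1,1,1,1,1])

```text
clock: 15.38
tcp_pos: [0.6141, -0.0294, 0.1914]
eef_rot: [0.001, 0.799, 0.602, 0.001]
ft_force: [1.1, 1.1, -3.4]
gripper_width: 0.0192
grip_force: 60.4
```

Run:
```python
from h import *
togo((.6124,-.0306,.1282),-16); print(arm.get_obs()['ft_force'])
c=grab('scene'); uv=proj(c,[.613,-.03,.09])[0].astype(int)
cv2.imwrite('pics/s2.png',cv2.resize(c['img'][uv[1]-36:uv[1]+36,uv[0]-48:uv[0]+48],(800,600),interpolation=2)[:,:,::-1])
```

```text
tcp [ 0.6141 -0.0294  0.1914] yaw -16.0 tilt 0.16 togo cm [-0.16 -0.15  6.32] roll -0.0 clock 15.3833
[ 1.05555311  1.07687871 -3.43937579]
```

View pics/s2.png

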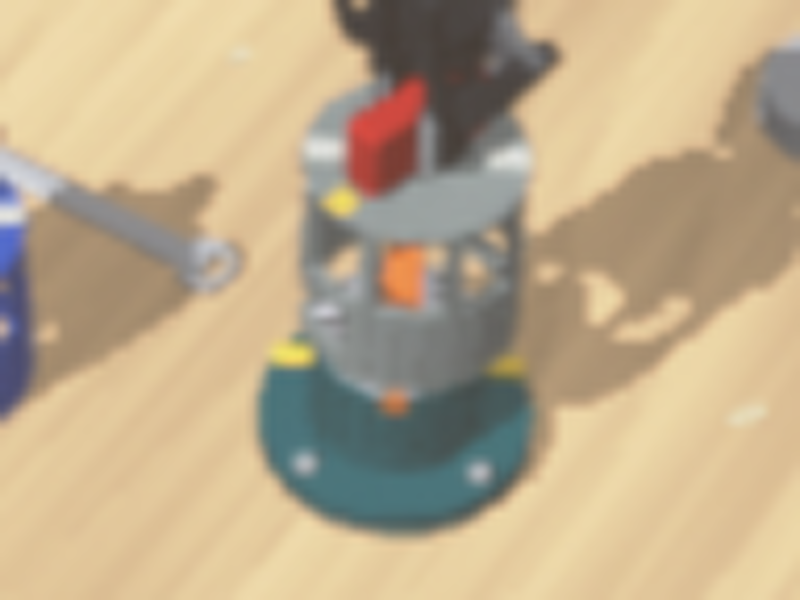

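The guard surrounds the seated sieve, with its white marks at (320,150) and (508,160) above the pins at (292,355) and (508,365). I'll lower it onto the pins.

carry_out(dp=[[-0.16,-0.15,0],[0,0,0.7],[0,0,0.8],[0,0,0.8],[0,0,0.8],[0,0,0.7],[0,0,0.6],[0,0,0],[0,0,0]], roll=[0,0,0,0,0,0,0,0,0], grip=[1,1,1,1,1,1,1,1,1])

```text
clock: 16.18
tcp_pos: [0.6106, -0.0301, 0.1449]
eef_rot: [-0.001, 0.799, 0.602, -0.001]
ft_force: [0.3, -0.4, -3.5]
gripper_width: 0.0191
grip_force: 60.4
```

Run:
```python
from h import *
togo((.6124,-.0306,.1282),-16); print(arm.get_obs()['ft_force'],arm.get_obs()['ft_torque'])
```

```text
tcp [ 0.6106 -0.0301  0.1449] yaw -15.98 tilt 0.1 togo cm [0.   0.19 1.67] roll 0.0 clock 16.1833
[ 0.28654956 -0.41215417 -3.52287155] [ 0.04818514 -0.0512222  -0.03090044]
```

carry_out(dp=[[0,0.1,0.5],[0,0,0.5],[0,0,0.4],[0,0,0.2],[0,0,0.2],[0,0,0],[0,0,0]], roll=[0,0,0,0,0,0,0], grip=[1,1,1,1,1,1,1])

```text
clock: 16.77
tcp_pos: [0.6121, -0.0305, 0.1281]
eef_rot: [-0.0, 0.799, 0.602, -0.0]
ft_force: [-1.9, 0.2, -2.4]
gripper_width: 0.0191
grip_force: 60.6
```

carry_out(dp=[[0,0,-0.15],[0,0.03,0],[0,0.03,0],[0,0.03,0],[0,0.03,0],[0,0.03,0],[0,0,0],[0,0,0],[0,0,0],[0,0,0]], roll=[0,0.1,0.1,0.1,0.1,0.1,0.1,0.1,0,0], grip=[1,1,1,1,1,1,1,1,1,1])

```text
clock: 17.6
tcp_pos: [0.6135, -0.0312, 0.1293]
eef_rot: [0.0, 0.956, 0.293, 0.0]
ft_force: [0.3, -0.5, -4.5]
gripper_width: 0.0192
grip_force: 60.4
```

Run:
```python
from h import *
togo((.6136,-.0315,.1202),-61); print(arm.get_obs()['ft_force'],arm.get_obs()['ft_torque'])
```

```text
tcp [ 0.6135 -0.0312  0.1293] yaw -55.94 tilt 0.02 togo cm [-0.01  0.03  0.91] roll 0.088 clock 17.6
[ 0.26790823 -0.48870703 -4.47020364] [-0.04739567  0.03045221  0.01047167]
```

carry_out(dp=[[0,0,0],[0,0,0],[0,0,0],[0,0,0.3],[0,0,0.3],[0,0,0.3],[0,0,0.1],[0,0,0],[0,0,0]], roll=[0.05,0.04,0,0,0,0,0,0,0], grip=[1,1,1,1,1,1,1,1,1])

```text
clock: 18.35
tcp_pos: [0.6137, -0.0313, 0.1201]
eef_rot: [0.0, 0.969, 0.249, 0.0]
ft_force: [-1.7, -1.3, 3.2]
gripper_width: 0.0194
grip_force: 61.3
```

Run:
```python
from h import *
togo((.6136,-.0315,.1202),-61); print(arm.get_obs()['ft_force'],arm.get_obs()['ft_torque'])
```

```text
tcp [ 0.6137 -0.0313  0.1201] yaw -61.22 tilt 0.02 togo cm [-0.02  0.01 -0.01] roll -0.004 clock 18.35
[-1.68068756 -1.26852282  3.16505658] [0.16142313 0.52104948 0.14568315]
```

It has dropped to full depth at TCP 0.120, as expected. I'll release and lift clear.

carry_out(dp=[[0,0,0],[0,0,0],[0,0,0],[0,0,0],[0,0,-1.5],[0,0,-3],[0,0,-4],[0,0,-4],[0,0,-3],[0,0,0],[0,0,0]], roll=[0,0,0,0,0,0,0,0,0,0,0], grip=[-1,-1,-1,-1,-1,-1,-1,-1,-1,-1,-1])

```text
clock: 19.27
tcp_pos: [0.6154, -0.0314, 0.278]
eef_rot: [0.001, 0.969, 0.248, 0.003]
ft_force: [-0.0, 0.6, -0.3]
gripper_width: 0.0858
grip_force: 0.0
```

Run:
```python
from h import *
c=grab('scene'); uv=proj(c,[.613,-.03,.09])[0].astype(int)
cv2.imwrite('pics/s3.png',cv2.resize(c['img'][uv[1]-36:uv[1]+36,uv[0]-48:uv[0]+48],(800,600),interpolation=2)[:,:,::-1])
togo((.6136,-.0315,.1202),-61); print(arm.get_obs()['ft_force'])
```

```text
tcp [ 0.6139 -0.0312  0.2752] yaw -61.25 tilt 0.12 togo cm [-0.07 -0.   15.5 ] roll -0.004 clock 19.3167
[ 0.14553809  0.37608195 -0.71853076]
```

View pics/s3.png

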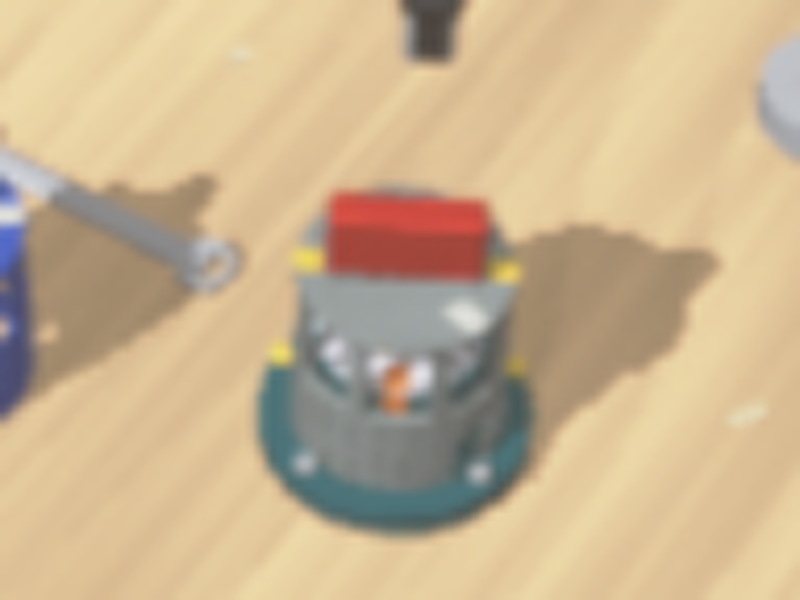

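The guard sits flat on the flange, with its handle (330–487, 235) in line with the pins at (282,353) and (517,365). The gripper is clear.

```bash
python3 -c "
from cell import arm
print(arm.job_done())"
```

```text
the job is handed in; nothing more can be done
None
```

I handed the job in at about 19 s: the sieve is seated in its notches and the guard is locked flat on the flange with its handle in line with the pins. That is from the arm's readings and the last picture; the hand-in gave no verdict.

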